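# Butt a steel blank on the carrier plate and clamp it under the mounting press

### The job

Get the loose steel blank on the press's carrier plate clamped for mounting: first slide it in under the pressure foot until its end butts flush against the mounted blank, in line with it and flat on the plate. Then flip the press's safety catch by pushing its thumb paddle right over, so that the tongue stands clear of the lever, and pull the lever all the way forward to its stop so that the foot presses on the blank. The lever springs back if let go: finish while still holding it fully pulled, with the joint still closed, and leave everything else on the bench where it lies.

Things in the scene. Friction and masses are not known exactly. Their poses are not given: they have to be found in the camera images.
- press: Bench press, fixed: blue base 205 x 200 x 30 mm, column at the back, head (56 wide in y, from 108 to 190 above the bench). Origin on the bench under the lever shaft; x runs from its front, which faces the robot, to its back; y to its left seen from the robot; z up ('press x, y, z', mm). Fixed dark carrier plate on the base: 90 (x) by 340 (y), centred at press x -22, y 0, top at z 42.
- neighbour_end (a point): Centre of the end face of the mounted blank: a steel bar like the loose one, fixed on the plate, lying along press +y from this face (120 mm long, 30 wide, 14 high). Point at press x -22, y 0, z 49 (half-way up the bar); its axes are the press's. The face looks to press -y, at the loose blank.
- blank_mid (a point): Centre (half-way up) of the loose blank: plain steel bar 30 x 120 x 14 mm (own x, y, z; long along y), 0.3 to 0.5 kg, flat on the plate, on the -y (right) side of the mounted one, 18 to 42 mm short of it and a little askew. Butted, it is 60 mm to the -y side of neighbour_end, same x and z. Its outer part is clear of the head, with 25 mm free beside it for fingers.
- foot: The press's sprung pressure foot: steel block 46 x 60 x 12 mm (x, y, z) on the ram under the head, at press x -22, y 0. Origin at the centre of its underside, 14 mm above the blanks' tops with the lever at rest. It comes down 22 mm per rad of lever, meets the blank at about 0.64 rad, then presses with 10 N rising to about 24 N at the stop.
- catch (a joint): Safety catch: steel rocker on top of the head, tipping about an axis along press x at press x 7.5, y -5, z 206. 0 rad: latched, its tongue lies level to press +y across the front of the lever and blocks it (0.1 rad of play). 1.05 rad: fully flipped, at its stop, tongue standing up; clear of the lever from 0.85. Stiff (some 2 to 4 N on the paddle); it stays where it is left.
- catch_pad (a point): Point on the upper face of the catch's thumb paddle, 40 mm from the catch's axis, moving with it. The paddle is a steel plate 24 mm wide (press x), 55 mm long from the axis, sloping up to press -y at 50 degrees when latched. Pressing it down tips the catch; at the stop it points to press -y, 10 degrees below level.
- lever (a joint): The press's lever, on a shaft along press y, left of the head. 0 rad: at rest, leaning 25 degrees back. It is pulled forward (to press -x, over the top) to its stop at 0.96 rad, leaning 30 degrees forward. A spring drives it back: about 5 N at the grip near rest, 13 N at the stop.
- lever_pivot (a point): Point on the axis of the lever's shaft, in line with the middle of the grip: press x 0, y 97, z 150; its axes are the press's. The grip moves about it on a circle of 150 mm radius in the press's x-z plane.
- grip (a point): Centre of the lever's grip: black sleeve, 20 mm in diameter, 84 mm long, along press y, turning freely on its rod; 150 mm from lever_pivot, 286 mm above the bench at rest. The lever's steel arm (12 mm square) joins the rod 52 mm to the press -y side. Free air all round the sleeve.
- spare_blank: A spare steel blank, the same bar, lying on the bench left of the press; leave it. Origin under its centre.
- paste_jar: A white jar of paste, 48 mm across and 42 mm high, on the bench in front of the press; leave it. Origin under its centre.
- loupe: A black eye loupe, 36 mm across and 30 mm high, on the bench in front of the press; leave it. Origin under its centre.
- brush: A brush lying on the bench; leave it. Origin under its middle.
- screwdriver: A screwdriver lying on the bench; leave it. Origin under its middle.
- case_ring: A steel watch-case ring, 42 mm across and 10 mm high, on the bench; leave it. Origin under its centre.
- spray_bottle: A white spray bottle with a blue trigger head, 74 mm across and 220 mm high, on the bench; leave it. Origin under its centre.
Mind the look-alikes: they are no part of the job. What is shaped like the part that bears blank_mid but orange, pink or red is not meant.

How it is judged (in metres and radians):
On the way, in this order (a step that is already met when the one before it is completed fails the run):
1. the loose blank is butted flush and in line against the mounted one, the lever still at rest (y of blank_mid in the frame of neighbour_end between -0.0625 and -0.0575 m and x of blank_mid in the frame of neighbour_end between -0.004 and 0.004 m and z of blank_mid in the frame of neighbour_end between -0.003 and 0.003 m and angle between the y axis of blank_mid and the y axis of neighbour_end, either way round below 0.05 rad and value of joint lever below 0.2 rad), for 0.2 s.
2. the safety catch is flipped over, with the lever still at rest (value of joint catch above 0.85 rad and value of joint lever below 0.2 rad), for 0.2 s.
3. the lever is pulled to its stop and the foot presses on the blank (value of joint lever above 0.88 rad and contact force between foot and blank above 8 N and contact force between the fingers and lever above 2 N), for 0.2 s.
At the end, for the whole second after the job is handed in: Fingers hold the lever (over 2 N) past 0.88 of its 0.96 rad; foot on blank over 8 N; catch past 0.85 rad; blank flat on the plate, gap to the mounted one under 2.5 mm, within 4 mm in line and 0.05 rad parallel (all of step 3 and y of blank_mid in the frame of neighbour_end between -0.0625 and -0.0575 m and x of blank_mid in the frame of neighbour_end between -0.004 and 0.004 m and z of blank_mid in the frame of neighbour_end between -0.003 and 0.003 m and angle between the y axis of blank_mid and the y axis of neighbour_end, either way round below 0.05 rad and value of joint catch above 0.85 rad); the arm keeps its last pose, push and grip.
It fails at once if a bystander on the bench is moved by more than 30 mm (distance of any of spare_blank, paste_jar, loupe, brush, screwdriver, case_ring, spray_bottle from where it was at the start of the episode above 0.03 m).
It also fails if it takes over 51 s, if anything falls off the work surface, if the arm or the gripper's body presses on something with over 40 N, if the wrist force passes 120 N, or if a joint passes its speed limit or range.

### The arm

A 6-joint arm with a two-finger parallel gripper is mounted at the origin on the work surface. World frame = base frame: x ahead of the robot, y to its left, z up, the work surface at z = 0. Lengths are in mm, angles in rad, forces in N, time in s.
With the tool pointing down it reaches from about 300 to 875 mm from the base axis. Payload 6.4 kg.
Tool frame: the origin (TCP) lies at the very end of the fingers, on their centre line; the grasp point (between the pads) lies 19 mm behind it; z points along the fingers, y is the line along which they close (so a half turn about z gives the same grasp; the last joint's range is limited). The gripper opens to 88 mm and grips with 3 to 60 N. Pads are 18 mm wide; open, the fingers measure 123 mm over their backs; the gripper's body (75 mm by 187 mm) begins 45 mm behind the grasp point.
Start: joints at [0.902, 0.181, 1.607, -0, 1.354, -0.206], TCP at [256.703, 514.533, 212.514] pointing down, gripper open.
Joint ranges: [-2.99, 2.99], [-0.89, 2.07], [0.3, 2.58], [-1.14, 4.28], [0, 2.63], [-3.12, 3.12]. Speed limits (rad/s): [2.57, 2.57, 3.01, 3.14, 3.14, 3.14].

### API

Orientations are given as a unit quaternion [x, y, z, w].
In Python, from workcell import bot, eyes, job_done, models gives the robot as it stands. The module is installed in compiled form; this text tells all that it offers.
- The arm moves only by the tool move_arm, never from a script. Its argument "steps" is a list of rows, each an object with "slide": the shift along the tool's x, y, z in m, a list of three; "turn": the turn, a rotation vector about the tool's x, y, z in degrees, a list of three. In form: [{"slide": [dx, dy, dz], "turn": [rx, ry, rz]}, ...]. A call has 1 to 12 rows; each row shifts and turns the commanded pose from where the row before left it, along the tool's axes as they then stand; what a row does not reach is not made up. A row lasts 1/10 s, in which the tool goes at most 50 mm and 8.59 degrees, less where a joint would pass 70% of its speed; a pose out of reach is approached as far as the arm can. A call with a gripper value outside its range is refused whole. "hand" is the closure, from 0 (fully open) to 1 (shut), set as the call begins (left out, the last holds). The fingers move at their own pace and stop on an object; the grip force is fixed at half the most. Time passes only in rows, so rows that do not move let the fingers close. It gives the time, the measured TCP pose, the force, the opening and the grip force at its end, in the units of the state.
- bot.get_state(): the state, without advancing time (a new reading comes with each control period).
- eyes.read_camera(name): name is "scene" or "top" or "wrist"; returns a dict with "img" (420x560x3 uint8, blue, green, red), "vfov" (degrees; the focal length in pixels is half the picture's height over the tangent of half this angle, whatever the lens; pixels are square), "cx", "cy" (the principal point, pixels), "eye" and "attitude" of the camera in the world. Camera axes: x right, y up, looking along -z (the intrinsics and any distortion apply to the point x, -y, -z); pixel columns grow to the right and rows downward; lengths in mm; the calibration is good to about 2 mm. A picture is of the moment at which its call begins. There is no depth.
- job_done(): hands the job in; it is judged then, once.
Trained networks look in a picture, given as the dict that the camera call returned (one of the last four; its "shot" number tells which), for a name from the list of things; names that differ only in an ending like _2 or _b are one class to them, and where a whole thing is asked for, a point or a joint stands for the part that bears it (a point fixed in the world has none). Each returns a list of dicts, best first, with "p" (0 to 1); they miss things now and then, are a little off and sometimes report something else, mostly with a low value. They report only what shows in the picture. A call takes as long as a camera call. They do not tell look-alikes from the thing itself.
- models.recognise(label, picture): "bbox" ([centre column, centre row, width, height] as shares, 0 to 1, of the picture: columns of its width, rows of its height, round what is visible of it).
- models.place_of(label, picture): "location" ([column, row] as shares, 0 to 1, of the picture: columns of its width, rows of its height: a listed point, or the origin of a listed thing).
The state is a dict: "clock": time; "qpos": joint angles; "joint_velocities": joint speeds; "joint_torque": joint torques, N m; "tool_pos": TCP position; "orientation": TCP orientation; "ft_force": force on the tool from outside, world axes, zero at the start; "moment": the same for the moment, N m; "opening": finger opening in mm; "grasp_force": force on a finger pad.
Only numpy, scipy, OpenCV 4.12 (cv2) and the standard library are available. Lean on these libraries where they do the work, as an engineer would, in place of code of your own. Each camera call takes 0.05 s, during which the arm holds its last target. There are 200 camera calls.

## Working session

There is one attempt and no reset: what is moved stays moved. The work goes in short steps, Python scripts to look and compute and a tool call to move; the robot and the scene stay as the last step left them, time stands still between calls to the robot, and variables do not carry over. Pictures are saved under pics/ and viewed, at most 10 in all, crops included, and the job is handed in when it is done.

Besides the shell and the picture viewer there is one more tool, called after ">>>" as name(argument=value, ...) on one line, values as JSON. move_arm: Moves the arm, as the interface text tells. Its arguments: {"type":"object","properties":{"steps":{"type":"array"},"hand":{"type":"number"}},"required":["steps"]}

```bash
mkdir -p pics; cat > h.py <<'E'
import numpy as np, cv2
from scipy.spatial.transform import Rotation as R
from workcell import bot, eyes, job_done, models
def quat(a):
    a=np.array(a,float); return R.from_matrix(a) if a.shape==(3,3) else R.from_quat(a)
def ray(p,uv):
    h,w=p['img'].shape[:2]; f=h/2/np.tan(np.radians(p['vfov'])/2)
    u,v=uv; d=np.array([(u-p['cx'])/f,-(v-p['cy'])/f,-1.])
    return np.array(p['eye'],float), quat(p['attitude']).apply(d)
def atz(p,uv,z):
    e,d=ray(p,uv); return e+d*(z-e[2])/d[2]
def proj(p,X):
    h,w=p['img'].shape[:2]; f=h/2/np.tan(np.radians(p['vfov'])/2)
    c=quat(p['attitude']).inv().apply(np.array(X,float)-np.array(p['eye']))
    return np.array([p['cx']+f*c[...,0]/-c[...,2],p['cy']-f*c[...,1]/-c[...,2]]).T
E
python3 - <<'E'
from h import *
np.set_printoptions(precision=1,suppress=True)
ps={}
for n in ("scene","top"):
    p=eyes.read_camera(n); ps[n]=p; cv2.imwrite(f'pics/{n}0.png',p['img'])
    print(n,{k:v for k,v in p.items() if k!='img'})
    for l in ["press","neighbour_end","blank_mid","foot","catch_pad","lever_pivot","grip","spare_blank"]:
        r=models.place_of(l,p)
        print(l,[(round(x['p'],2),np.array(x['location'])*[560,420]) for x in r[:3]])
print(bot.get_state())
E
```

```text
scene {'vfov': 57.625388829023905, 'cx': 271.54151873710487, 'cy': 212.0663407174898, 'eye': array([ 928.8, -683.9,  797.6]), 'attitude': array([0.4, 0.1, 0.2, 0.9]), 'shot': 1}
press [(0.9, array([306.2, 277.7]))]
neighbour_end []
blank_mid [(0.98, array([120.9, 294.8])), (0.95, array([282.6, 281.6])), (0.85, array([214. , 283.7]))]
foot [(0.51, array([302., 259.]))]
catch_pad [(0.44, array([303.7, 221.1]))]
lever_pivot []
grip [(0.84, array([353. , 187.3]))]
spare_blank [(0.56, array([360.2, 241.8]))]
top {'vfov': 57.80301074101968, 'cx': 287.25925672336285, 'cy': 206.27258484578323, 'eye': array([ 238.6,   24.5, 1427.7]), 'attitude': array([-0.1,  0.1,  0.7, -0.7]), 'shot': 2}
press [(0.67, array([293.9, 178.8])), (0.64, array([313.3, 181.1])), (0.42, array([264.7, 165.3]))]
neighbour_end [(0.77, array([293.3, 180.4]))]
blank_mid [(0.85, array([264.5, 251.7])), (0.73, array([344.4, 143.4])), (0.65, array([383. , 287.5]))]
foot [(0.39, array([231.4, 164.3]))]
catch_pad [(0.68, array([305.3, 157.5])), (0.59, array([293.5, 180.2]))]
lever_pivot [(0.75, array([261.9, 164.2]))]
grip [(0.59, array([266.3, 133.3]))]
spare_blank [(0.63, array([311.8, 183. ])), (0.53, array([229.9, 164.9])), (0.49, array([301.7, 160.1]))]
{'clock': 0.9, 'qpos': array([ 0.9,  0.2,  1.6,  0. ,  1.4, -0.2]), 'joint_velocities': array([ 0.,  0., -0.,  0.,  0.,  0.]), 'joint_torque': array([  0. , -43.4, -34.2,   0.1,   0. ,   0. ]), 'tool_pos': array([256.7, 514.5, 212.5]), 'orientation': array([0.2, 1. , 0. , 0. ]), 'ft_force': array([ 0.3, -0.4,  0.8]), 'moment': array([-0., -0.,  0.]), 'grasp_force': 0.0, 'opening': 88.0102759169015}
```

View images.

View pics/scene0.png

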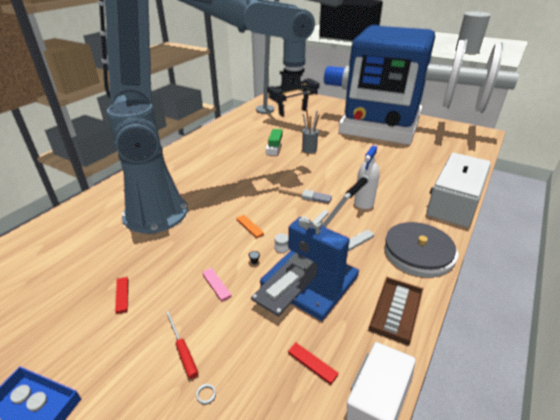

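View pics/top0.png

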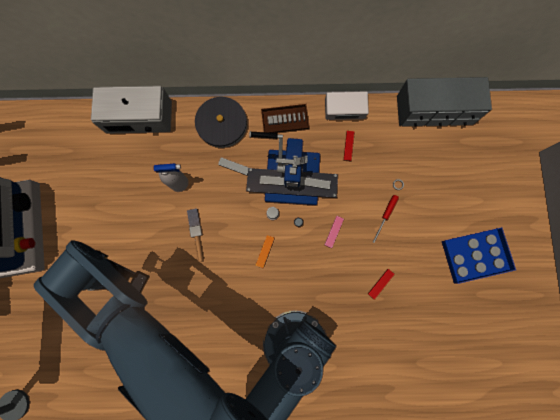

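Scene: the press is at about (310,270), the loose blank on the carrier plate near (283,285), and the grip near (357,187). Top: the press is at (293,175), the loose blank near (318,184), the mounted one near (270,181).

Could be taken for the loose blank (top picture):
- orange bar (265,251)
- pink bar (334,232)
- red bars (349,146) and (381,285)
- spare blank (233,165)
- mounted blank (270,181)

I choose the grey bar on the plate's right side, at (318,184). I'll check it in a crop.

```bash
python3 - <<'E'
import cv2,numpy as np
a=cv2.imread('pics/top0.png')[125:215,235:350]; b=cv2.imread('pics/scene0.png')[170:320,245:385]
a=cv2.resize(a,None,fx=3.4,fy=3.4,interpolation=cv2.INTER_CUBIC); b=cv2.resize(b,None,fx=2.9,fy=2.9,interpolation=cv2.INTER_CUBIC)
h=max(a.shape[0],b.shape[0]); o=np.zeros((h,a.shape[1]+b.shape[1],3),np.uint8); o[:a.shape[0],:a.shape[1]]=a;o[:b.shape[0],a.shape[1]:]=b
print(a.shape,b.shape); cv2.imwrite('pics/crop0.png',o)
E
```

```text
(306, 391, 3) (435, 406, 3)
```

View pics/crop0.png

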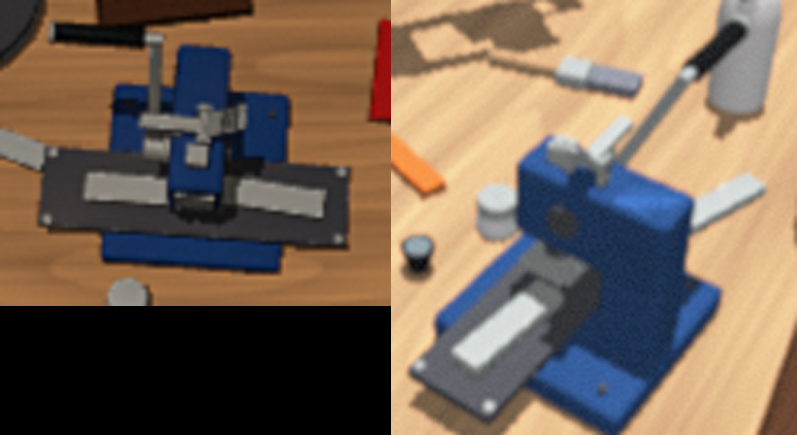

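The crop confirms it: the loose blank is the grey bar on the plate at crop (282,197), i.e. top (318,183). The mounted one is left of the head at crop (125,187), the paddle at (197,152), and the grip at (97,35).

```bash
cat >> h.py <<'E'
from scipy.optimize import least_squares
def fit(obs, x0):  # obs: list of (picture, press point mm, pixel)
    def res(q):
        return np.concatenate([proj(p,place(q,P))-uv for p,P,uv in obs])
    s=least_squares(res,x0,loss='soft_l1',x_scale=[100,100,1]); return s.x,res(s.x)
def place(q,P):
    P=np.array(P,float); c,s=np.cos(q[2]),np.sin(q[2])
    return np.array([q[0]+c*P[0]-s*P[1],q[1]+s*P[0]+c*P[1],P[2]])
E
python3 - <<'E'
from h import *
np.set_printoptions(precision=1,suppress=True)
t=eyes.read_camera("top"); s=eyes.read_camera("scene")
T=lambda x,y:np.array([x/3.4+235,y/3.4+125]); S=lambda x,y:np.array([(x-391)/2.9+245,y/2.9+170])
gz=286; gx=150*np.sin(np.radians(25))
obs=[(t,(23,170,42),T(46,147)),(t,(-67,170,42),T(39,228)),(t,(-67,-170,42),T(347,248)),(t,(23,-170,42),T(350,167)),
 (s,(-67,-170,42),S(410,374)),(s,(23,-170,42),S(494,414)),
 (t,(gx,97,gz),np.array([264,135.2])),(s,(gx,97,gz),S(715,48))]
q,r=fit(obs,[550,0,0]); print(q,np.degrees(q[2]),r.reshape(-1,2))
for c in [T(240,180),T(238,205),T(322,217),T(326,191)]:
    print(atz(t,c,56))
print('mounted exp',place(q,(-22,0,49)),'butted mid',place(q,(-22,-60,49)))
print(bot.get_state()['qpos'])
E
```

```text
[606.4  -5.1  -0.1] -3.548038713575321 [[-1.  -0.3]
 [-0.4 -0.9]
 [ 0.2 -3. ]
 [-0.2 -2.6]
 [-1.  -1.1]
 [-0.9  1.7]
 [-0.4 -0.2]
 [-1.3 -0.5]]
[593.  -53.8  56. ]
[565.  -50.8  56. ]
[ 549.7 -141.7   56. ]
[ 578.7 -147.3   56. ]
mounted exp [584.5  -3.7  49. ] butted mid [580.8 -63.6  49. ]
[ 0.9  0.2  1.6 -0.   1.4 -0.2]
```

```bash
cat >> h.py <<'E'
def goto(pos, ydir=None, zdir=(0,0,-1)):
    """print slide (mm, tool axes now) and rotvec (deg, tool axes) to reach TCP pos with tool y -> ydir, z -> zdir"""
    s=bot.get_state(); r=quat(s['orientation']); m=r.as_matrix()
    print('t',s['clock'],'tcp',s['tool_pos'],'F',s['ft_force'],'open',s['opening'],'gf',s['grasp_force'])
    print('tool x',m[:,0],'y',m[:,1],'z',m[:,2])
    print('slide(before turn)',r.inv().apply(np.array(pos)-s['tool_pos']))
    if ydir is not None:
        z=np.array(zdir,float); z/=np.linalg.norm(z); y=np.array(ydir,float); y-=z*(y@z); y/=np.linalg.norm(y)
        t=R.from_matrix(np.c_[np.cross(y,z),y,z]); print('turn',np.degrees((r.inv()*t).as_rotvec()))
        print('slide(after turn)',t.inv().apply(np.array(pos)-s['tool_pos']))
E
python3 - <<'E'
from h import *
np.set_printoptions(precision=2,suppress=True)
for d in ([1,-.08,0],[-1,.08,0]): goto([430,-100,290],d)
E
```

```text
t 1.0 tcp [256.69 514.52 212.51] F [-0.46 -0.18 -0.39] open 88.28816988042755 gf 0.0
tool x [-0.89  0.45 -0.  ] y [ 0.45  0.89 -0.  ] z [-0. -0. -1.]
slide(before turn) [-429.43 -472.51  -77.48]
turn [-0.    0.   68.06]
slide(after turn) [-598.74  221.76  -77.49]
t 1.0 tcp [256.69 514.52 212.51] F [-0.46 -0.18 -0.39] open 88.28816988042755 gf 0.0
tool x [-0.89  0.45 -0.  ] y [ 0.45  0.89 -0.  ] z [-0. -0. -1.]
slide(before turn) [-429.43 -472.51  -77.48]
turn [  -0.     -0.   -111.94]
slide(after turn) [ 598.74 -221.76  -77.49]
```

>>> move_arm(steps=[{"slide": [-0.03,-0.033,-0.006],"turn": [0,0,0]},{"slide": [-0.03,-0.033,-0.006],"turn": [0,0,0]},{"slide": [-0.03,-0.033,-0.006],"turn": [0,0,0]},{"slide": [-0.03,-0.033,-0.006],"turn": [0,0,0]},{"slide": [-0.03,-0.033,-0.006],"turn": [0,0,0]},{"slide": [-0.03,-0.033,-0.006],"turn": [0,0,0]},{"slide": [-0.03,-0.033,-0.006],"turn": [0,0,0]},{"slide": [-0.03,-0.033,-0.006],"turn": [0,0,0]},{"slide": [-0.03,-0.033,-0.006],"turn": [0,0,0]},{"slide": [-0.03,-0.033,-0.006],"turn": [0,0,0]},{"slide": [-0.03,-0.033,-0.006],"turn": [0,0,0]},{"slide": [-0.03,-0.033,-0.006],"turn": [0,0,0]}])

```text
clock: 2.2
tool_pos: [402.2, -2.4, 285.2]
orientation: [0.229, 0.973, 0.0, 0.001]
ft_force: [0.6, 0.7, 0.2]
opening: 88.3
grasp_force: 0.0
```

>>> move_arm(steps=[{"slide": [-0.035,-0.038,-0.003],"turn": [0,0,0]},{"slide": [-0.035,-0.038,-0.003],"turn": [0,0,0]},{"slide": [0,0,0],"turn": [0,0,8.5]},{"slide": [0,0,0],"turn": [0,0,8.5]},{"slide": [0,0,0],"turn": [0,0,8.5]},{"slide": [0,0,0],"turn": [0,0,8.5]},{"slide": [0,0,0],"turn": [0,0,8.5]},{"slide": [0,0,0],"turn": [0,0,8.5]},{"slide": [0,0,0],"turn": [0,0,8.5]},{"slide": [0,0,0],"turn": [0,0,8.5]},{"slide": [0,0,0],"turn": [0,0,0]}])

```text
clock: 3.3
tool_pos: [429.8, -96.4, 290.4]
orientation: [0.735, 0.678, 0.0, 0.0]
ft_force: [0.1, -1.0, -0.9]
opening: 88.2
grasp_force: 0.0
```

```bash
python3 - <<'E'
from h import *
np.set_printoptions(precision=3,suppress=True)
goto([430,-100,290],[1,-.08,0])
p=eyes.read_camera("wrist"); cv2.imwrite('pics/w1.png',p['img'])
print({k:v for k,v in p.items() if k!='img'})
E
```

```text
t 3.3 tcp [429.771 -96.414 290.389] F [ 0.096 -1.036 -0.864] open 88.19336608595387 gf 0.0
tool x [ 0.08   0.997 -0.   ] y [ 0.997 -0.08   0.   ] z [ 0. -0. -1.]
slide(before turn) [-3.557  0.516  0.39 ]
turn [ 0.012  0.004 -0.02 ]
slide(after turn) [-3.557  0.515  0.389]
{'vfov': 62.88830724046861, 'cx': 283.9210088962947, 'cy': 207.34456330013012, 'eye': array([437.132, -22.983, 462.081]), 'attitude': array([-0.142,  0.005, -0.039,  0.989]), 'shot': 5}
```

View pics/w1.png

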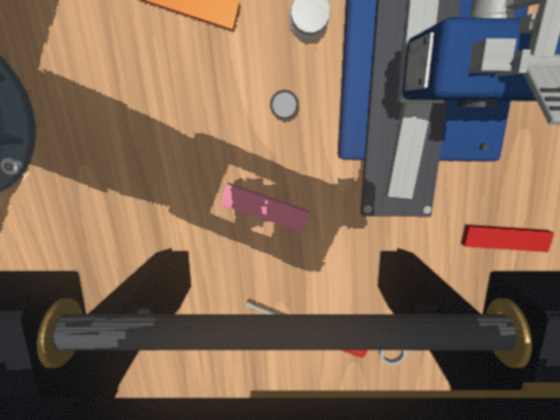

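Wrist view: the plate's right end is at (362–433, 215). The loose grey blank runs from (418,118) under the head to (401,197). The pink bar is at (265,208), the jar at (310,15), the loupe at (284,104) and the paddle at (550,85). I'll enlarge the blank to get accurate edges.

```bash
python3 - <<'E'
import cv2
a=cv2.imread('pics/w1.png')[0:225,330:560]
cv2.imwrite('pics/w1c.png',cv2.resize(a,None,fx=2.6,fy=2.6,interpolation=cv2.INTER_CUBIC))
E
```

```text
(no output)
```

View pics/w1c.png

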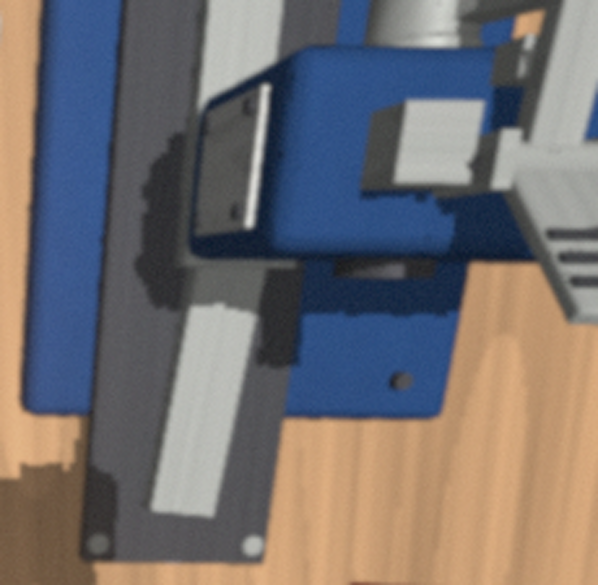

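```bash
cat > m.py <<'E'
from h import *
E
python3 - <<'E'
from h import *
np.set_printoptions(precision=2,suppress=True)
p=eyes.read_camera("wrist")
C=lambda x,y:(x/2.6+330-.3,y/2.6-.3)
A=lambda c,z:atz(p,C(*c),z)[:2]
def show(n,a,b,z):
    a,b=A(a,z),A(b,z); d=a-b; print(n,a,b,'len',np.linalg.norm(d),'dir deg',np.degrees(np.arctan2(d[1],d[0])))
show('plate front',(123,0),(82,557),42)
show('plate end',(263,561),(82,558),42)
show('plate back',(300,280),(263,561),42)
show('base front',(45,0),(24,405),30)
show('base right',(438,416),(30,412),30)
show('blank end',(214,516),(151,510),56)
show('blank front',(187,305),(151,510),56)
show('blank back',(257,310),(214,516),56)
show('mounted front',(207,0),(202,95),56)
show('mounted back',(282,0),(280,50),56)
for l in ["catch_pad","grip","neighbour_end","blank_mid"]:
    print(l,[(round(x['p'],2),np.array(x['location'])*[560,420]) for x in models.place_of(l,p)[:3]])
E
```

```text
plate front [545.84  80.51] [ 526.02 -161.79] len 243.10427215792438 dir deg 85.3237786483308
plate end [ 615.12 -170.54] [ 526.01 -162.31] len 89.4834195582681 dir deg -5.27883694604494
plate back [625.75 -37.76] [ 615.12 -170.54] len 133.20685875840806 dir deg 85.42158886132722
base front [515.63  85.95] [501.52 -86.6 ] len 173.12914928129388 dir deg 85.32566603176775
base right [ 701.46 -106.9 ] [504.31 -90.2 ] len 197.8558103596314 dir deg -4.841176231451171
blank end [ 585.18 -141.56] [ 555.61 -136.42] len 30.019735976228237 dir deg -9.848522540859493
blank front [570.46 -44.19] [ 555.61 -136.42] len 93.41774653167722 dir deg 80.852644037267
blank back [601.27 -48.64] [ 585.18 -141.56] len 94.30489370720717 dir deg 80.17685213647158
mounted front [575.94  74.54] [574.84  39.74] len 34.81553017840318 dir deg 88.19478026249844
mounted back [606.06  72.29] [606.17  54.16] len 18.134025039301182 dir deg 90.35644811294895
catch_pad [(0.48, array([390.38, 347.21]))]
grip []
neighbour_end [(0.73, array([412.89,  77.7 ])), (0.5, array([307.38,  20.92]))]
blank_mid [(0.94, array([266.11, 208.11])), (0.93, array([409.02, 146.71])), (0.88, array([509.6 , 238.52]))]
```

Pose from the wrist picture: press origin ≈ (606.4, 1.2), yaw −4.7°. The loose blank's outer end is at (570.4, −139), turned −9.6°, with a gap of about 23 mm. Next I grasp it 18 mm in from its outer end.

>>> move_arm(steps=[{"slide": [0,0,0],"turn": [0,0,5]},{"slide": [0,0.036,0],"turn": [0,0,0]},{"slide": [0,0.036,0],"turn": [0,0,0]},{"slide": [0,0.037,0.02],"turn": [0,0,0]},{"slide": [0,0.037,0.03],"turn": [0,0,0]},{"slide": [0,0,0.04],"turn": [0,0,0]},{"slide": [0,0,0.04],"turn": [0,0,0]},{"slide": [0,0,0.04],"turn": [0,0,0]},{"slide": [0,0,0.035],"turn": [0,0,0]},{"slide": [0,0,0.025],"turn": [0,0,0]},{"slide": [0,0,0.01],"turn": [0,0,0]},{"slide": [0,0,0],"turn": [0,0,0]}])

```text
clock: 4.8
tool_pos: [572.7, -120.2, 48.9]
orientation: [0.763, 0.646, -0.001, -0.001]
ft_force: [-0.4, -0.6, 0.6]
opening: 87.9
grasp_force: 0.0
```

```bash
python3 - <<'E'
from h import *
np.set_printoptions(precision=3,suppress=True)
goto([573.4,-121.3,45],[.986,-.168,0])
p=eyes.read_camera("wrist"); cv2.imwrite('pics/w2.png',p['img']); print(p['eye'])
E
```

```text
t 4.8 tcp [ 572.745 -120.167   48.893] F [-0.423 -0.639  0.577] open 87.90360107767384 gf 0.0
tool x [0.165 0.986 0.001] y [ 0.986 -0.165 -0.003] z [-0.003  0.001 -1.   ]
slide(before turn) [-1.012  0.844  3.89 ]
turn [-0.172 -0.041  0.188]
slide(after turn) [-1.007  0.836  3.893]
[586.782 -47.701 220.642]
```

View pics/w2.png

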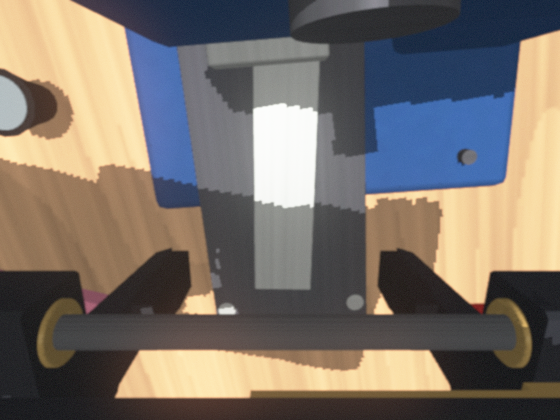

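The bar lies centred between the open fingers (outer end at (283,290), edges at x 253–318) and parallel to the tool. The foot is at (268,52). I close on it.

>>> move_arm(steps=[{"slide": [0,0,0.0035],"turn": [0,0,0]},{"slide": [0,0,0],"turn": [0,0,0]}])

```text
clock: 5.05
tool_pos: [574.7, -120.9, 48.1]
orientation: [0.763, 0.646, 0.001, 0.001]
ft_force: [-0.6, 0.9, 0.4]
opening: 88.1
grasp_force: 0.0
```

>>> move_arm(hand=1, steps=[{"slide": [0,0,0],"turn": [0,0,0]},{"slide": [0,0,0],"turn": [0,0,0]},{"slide": [0,0,0],"turn": [0,0,0]},{"slide": [0,0,0],"turn": [0,0,0]},{"slide": [0,0,0],"turn": [0,0,0]},{"slide": [0,0,0],"turn": [0,0,0]},{"slide": [0,0,0],"turn": [0,0,0]},{"slide": [0,0,0],"turn": [0,0,0]}])

```text
clock: 5.85
tool_pos: [573.7, -120.6, 46.8]
orientation: [0.763, 0.646, -0.0, -0.0]
ft_force: [-0.5, 0.6, 0.5]
opening: 26.5
grasp_force: 0.0
```

```bash
python3 - <<'E'
from h import *
np.set_printoptions(precision=3,suppress=True)
goto([574.7+.082*18,-116.6+18*.997,45],[.9966,-.082,0])
p=eyes.read_camera("wrist"); print(p['eye'])
g=cv2.cvtColor(p['img'],cv2.COLOR_BGR2GRAY).astype(int)
cv2.imwrite('pics/w3.png',p['img'])
for r in (130,180,230,260): print(r,[ (c,int(g[r,c+1]-g[r,c-1])) for c in range(200,380) if abs(g[r,c+1]-g[r,c-1])>30])
E
```

```text
t 5.85 tcp [ 573.741 -120.573   46.778] F [-0.524  0.625  0.538] open 26.462357643770794 gf 0.0
tool x [0.165 0.986 0.   ] y [ 0.986 -0.165 -0.   ] z [-0.  0. -1.]
slide(before turn) [22.02  -1.223  1.778]
turn [-0.003 -0.001 -4.814]
slide(after turn) [22.045  0.629  1.778]
[587.334 -47.902 218.45 ]
130 [(249, 40), (250, 89), (251, 75), (314, -69), (315, -87), (316, -40), (332, -32), (375, 32)]
180 [(250, 80), (251, 84), (252, 37), (312, -70), (313, -88), (314, -44)]
230 [(200, -36), (201, -39), (251, 33), (252, 38), (310, -36), (311, -42), (364, 43), (365, 41)]
260 [(215, -35), (254, 36), (255, 64), (256, 57), (309, -43), (310, -44), (311, -34), (364, 42), (365, 43)]
```

View pics/w3.png

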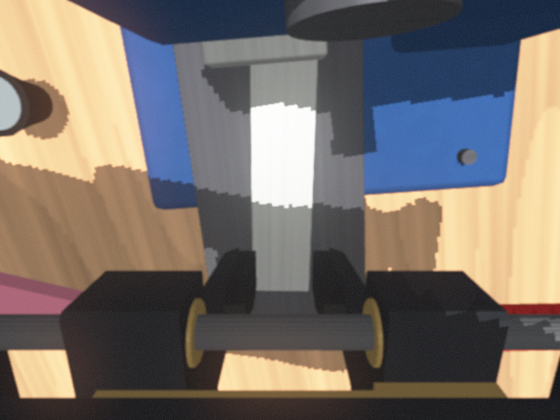

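Wrist view: the fingertips at (250,280) and (318,280) are beside the bar's outer end (253–311, 290). The fingers may still be closing, so I hold a little longer.

>>> move_arm(steps=[{"slide": [0,0,0.0008],"turn": [0,0,0]},{"slide": [0,0,0],"turn": [0,0,0]},{"slide": [0,0,0],"turn": [0,0,0]}])

```text
clock: 6.2
tool_pos: [573.7, -120.6, 46.0]
orientation: [0.763, 0.646, -0.0, -0.0]
ft_force: [0.0, 0.8, -0.6]
opening: 0.3
grasp_force: 0.0
```

```bash
python3 - <<'E'
from h import *
np.set_printoptions(precision=2,suppress=True)
s=bot.get_state(); p=eyes.read_camera("wrist"); cv2.imwrite('pics/w4.png',p['img'])
print(s['tool_pos'],s['ft_force'],p['eye'],proj(p,s['tool_pos']), quat(p['attitude']).as_matrix())
# bar end corners in the picture w3: (254,290),(311,290)
for z in (42,56): print(z,atz(p,(254,290),z),atz(p,(311,290),z), atz(p,(222,310),z))
t=eyes.read_camera("scene"); cv2.imwrite('pics/s4.png',cv2.resize(t['img'][200:330,220:380],None,fx=4,fy=4,interpolation=cv2.INTER_CUBIC))
a=p['img']; cv2.imwrite('pics/w4.png',np.hstack([cv2.resize(a[150:420,100:460],(480,360)),cv2.resize(t['img'][220:340,220:310],(270,360),interpolation=cv2.INTER_CUBIC)]))
E
```

```text
[ 573.73 -120.59   45.96] [ 0.02  0.76 -0.63] [587.32 -47.9  217.63] [281.18 249.46] [[ 0.99  0.16  0.05]
 [-0.16  0.95  0.28]
 [ 0.   -0.28  0.96]]
42 [ 553.87 -144.47   42.  ] [ 586.1  -149.84   42.  ] [ 532.97 -154.25   42.  ]
56 [ 556.54 -136.77   56.  ] [ 586.2  -141.71   56.  ] [ 537.31 -145.77   56.  ]
```

View pics/w4.png

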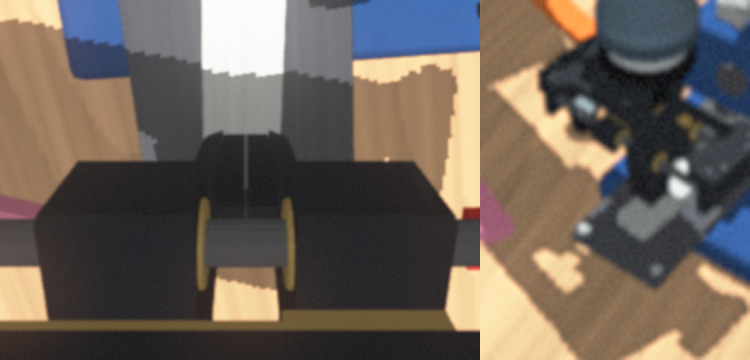

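```bash
python3 - <<'E'
from h import *
np.set_printoptions(precision=2,suppress=True)
s=bot.get_state(); t=eyes.read_camera("scene"); 
for z in (46,56,70): print(z,proj(t,[573.7,-120.6,z]))
q=(606.4,1.2,np.radians(-4.7))
P={'platefr':(-67,-170,42),'platebr':(23,-170,42)}
for k,v in P.items(): print(k,proj(t,place(q,v)))
for c in ([555.6,-136.4,56],[585.2,-141.6,56]): print('barend',proj(t,c))
from workcell import eyes as e
s0=cv2.imread('pics/scene0.png')
c=np.hstack([t['img'][250:320,240:320],s0[250:320,240:320]])
cv2.imwrite('pics/s5.png',cv2.resize(c,None,fx=5,fy=5,interpolation=cv2.INTER_CUBIC))
E
```

```text
46 [275.85 291.01]
56 [275.83 288.36]
70 [275.79 284.6 ]
platefr [251.27 295.26]
platebr [279.69 312.11]
barend [266.54 289.54]
barend [275.31 295.59]
```

View pics/s5.png

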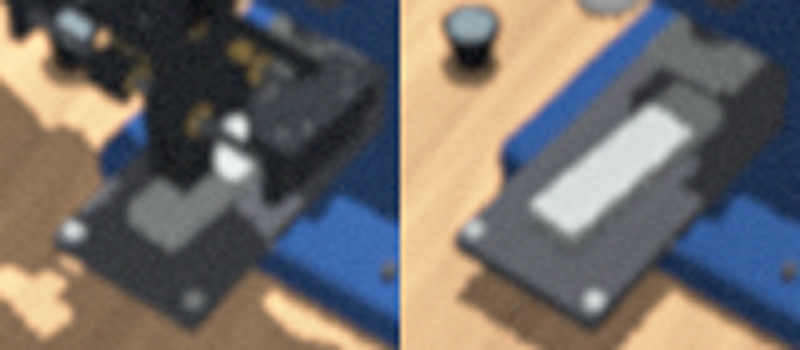

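The fingers shut above the bar. In the scene crop the tips end near (276,286), which corresponds to z ≈ 65–70, while the bar and its end corner are unmoved. So the real fingertips are about 20 mm higher than the reported TCP. I'll reopen and go down guarded by force.

>>> move_arm(hand=0, steps=[{"slide": [0,0,0],"turn": [0,0,0]},{"slide": [0,0,0],"turn": [0,0,0]},{"slide": [0,0,0],"turn": [0,0,0]},{"slide": [0,0,0],"turn": [0,0,0]},{"slide": [0,0,0],"turn": [0,0,0]},{"slide": [0,0,0],"turn": [0,0,0]},{"slide": [0,0,0],"turn": [0,0,0]},{"slide": [0,0,0],"turn": [0,0,0]}])

```text
clock: 7.15
tool_pos: [573.8, -120.6, 46.0]
orientation: [0.763, 0.646, -0.0, 0.0]
ft_force: [-1.3, -0.5, -0.4]
opening: 62.6
grasp_force: 0.0
```

>>> move_arm(steps=[{"slide": [0,0,0.002],"turn": [0,0,0]},{"slide": [0,0,0.002],"turn": [0,0,0]},{"slide": [0,0,0.002],"turn": [0,0,0]},{"slide": [0,0,0],"turn": [0,0,0]}])

```text
clock: 7.55
tool_pos: [573.4, -120.4, 39.5]
orientation: [0.763, 0.646, -0.0, -0.0]
ft_force: [0.2, -1.0, 0.0]
opening: 87.7
grasp_force: 0.0
```

>>> move_arm(steps=[{"slide": [0,0,0.002],"turn": [0,0,0]},{"slide": [0,0,0.002],"turn": [0,0,0]},{"slide": [0,0,0],"turn": [0,0,0]}])

```text
clock: 7.85
tool_pos: [573.5, -120.5, 35.6]
orientation: [0.763, 0.646, -0.0, -0.0]
ft_force: [0.7, -0.6, 0.2]
opening: 87.9
grasp_force: 0.0
```

>>> move_arm(hand=0.48, steps=[{"slide": [0,0,0],"turn": [0,0,0]},{"slide": [0,0,0],"turn": [0,0,0]},{"slide": [0,0,0],"turn": [0,0,0]},{"slide": [0,0,0],"turn": [0,0,0]},{"slide": [0,0,0],"turn": [0,0,0]}])

```text
clock: 8.35
tool_pos: [573.8, -120.6, 36.1]
orientation: [0.763, 0.646, 0.0, 0.0]
ft_force: [0.6, 0.5, 0.5]
opening: 50.0
grasp_force: 0.0
```

>>> move_arm(steps=[{"slide": [0,0,0.002],"turn": [0,0,0]},{"slide": [0,0,0.002],"turn": [0,0,0]},{"slide": [0,0,0],"turn": [0,0,0]}])

```text
clock: 8.65
tool_pos: [573.4, -120.5, 31.6]
orientation: [0.763, 0.646, -0.0, -0.0]
ft_force: [0.7, 0.1, 0.3]
opening: 45.8
grasp_force: 0.0
```

>>> move_arm(steps=[{"slide": [0,0,0.0015],"turn": [0,0,0]},{"slide": [0,0,0.0015],"turn": [0,0,0]},{"slide": [0,0,0],"turn": [0,0,0]}])

```text
clock: 8.95
tool_pos: [573.6, -120.5, 28.7]
orientation: [0.763, 0.646, -0.0, -0.0]
ft_force: [-0.7, -0.4, 0.2]
opening: 45.6
grasp_force: 0.0
```

>>> move_arm(steps=[{"slide": [0,0,0.0015],"turn": [0,0,0]},{"slide": [0,0,0.0015],"turn": [0,0,0]},{"slide": [0,0,0],"turn": [0,0,0]}])

```text
clock: 9.25
tool_pos: [573.6, -120.5, 25.7]
orientation: [0.763, 0.646, -0.0, -0.0]
ft_force: [0.3, 0.5, -0.1]
opening: 45.4
grasp_force: 0.0
```

>>> move_arm(steps=[{"slide": [0,0,0.0015],"turn": [0,0,0]},{"slide": [0,0,0],"turn": [0,0,0]}])

```text
clock: 9.45
tool_pos: [573.7, -120.5, 24.4]
orientation: [0.763, 0.646, -0.0, -0.0]
ft_force: [-1.1, 0.5, -0.2]
opening: 45.9
grasp_force: 0.0
```

>>> move_arm(steps=[{"slide": [0,0,0.0015],"turn": [0,0,0]},{"slide": [0,0,0],"turn": [0,0,0]}])

```text
clock: 9.65
tool_pos: [573.6, -120.6, 22.8]
orientation: [0.763, 0.646, -0.0, -0.0]
ft_force: [-0.4, -0.1, 0.9]
opening: 45.7
grasp_force: 0.0
```

>>> move_arm(hand=0.75, steps=[{"slide": [0,0,0],"turn": [0,0,0]},{"slide": [0,0,0],"turn": [0,0,0]},{"slide": [0,0,0],"turn": [0,0,0]},{"slide": [0,0,0],"turn": [0,0,0]}])

```text
clock: 10.05
tool_pos: [573.6, -120.6, 23.0]
orientation: [0.763, 0.646, -0.0, -0.0]
ft_force: [-1.8, 0.2, 0.8]
opening: 29.8
grasp_force: 30.0
```

Gripped at 29.8 mm with 30 N, so the reported TCP really is about 20 mm below the actual tips. Next I turn the bar parallel to the press and slide it most of the way.

>>> move_arm(steps=[{"slide": [0.002,0,0],"turn": [0,0,-1.2]},{"slide": [0.002,0,0],"turn": [0,0,-1.2]},{"slide": [0.002,0,0],"turn": [0,0,-1.2]},{"slide": [0.002,0.0005,0],"turn": [0,0,-1.2]},{"slide": [0.003,0,0],"turn": [0,0,0]},{"slide": [0.003,0,0],"turn": [0,0,0]},{"slide": [0.002,0,0],"turn": [0,0,0]},{"slide": [0,0,0],"turn": [0,0,0]}])

```text
clock: 10.85
tool_pos: [576.0, -104.2, 23.0]
orientation: [0.736, 0.677, 0.0, -0.0]
ft_force: [-0.3, 0.8, -0.8]
opening: 29.3
grasp_force: 30.0
```

```bash
python3 - <<'E'
from h import *
np.set_printoptions(precision=3,suppress=True)
goto([576.2,-98,23],[.9966,-.082,0])
p=eyes.read_camera("wrist"); cv2.imwrite('pics/w6.png',p['img'])
g=cv2.GaussianBlur(cv2.cvtColor(p['img'],cv2.COLOR_BGR2GRAY),(1,5),0).astype(int)
for r in range(60,300,20): print(r,[ (c,int(g[r,c+1]-g[r,c-1])) for c in range(180,400) if abs(g[r,c+1]-g[r,c-1])>22])
E
```

```text
t 10.85 tcp [ 575.961 -104.178   23.011] F [-0.275  0.78  -0.787] open 29.292514490699805 gf 29.99904155731201
tool x [0.082 0.997 0.   ] y [ 0.997 -0.082 -0.   ] z [-0.  0. -1.]
slide(before turn) [ 6.177 -0.269  0.014]
turn [-0.008 -0.025 -0.004]
slide(after turn) [ 6.177 -0.269  0.011]
60 [(357, -34), (358, -48), (359, -34)]
80 []
100 [(205, -26), (206, -37), (207, -24), (210, 36), (211, 43), (212, 26), (335, -36), (336, -61), (337, -50)]
120 [(217, -27), (218, -34), (245, 39), (246, 42), (247, 25), (320, -34), (321, -46), (322, -39)]
140 [(229, -30), (230, -25), (245, 27), (246, 41), (247, 34), (320, -38), (321, -42), (322, -27)]
160 [(245, 26), (246, 83), (247, 85), (248, 33), (319, -44), (320, -93), (321, -76), (346, -37), (347, -27), (391, 31), (392, 32)]
180 [(246, 30), (247, 80), (248, 79), (249, 30), (319, -69), (320, -87), (321, -47), (346, -24), (347, -35), (348, -26), (391, 31), (392, 32)]
200 [(247, 64), (248, 83), (249, 49), (318, -41), (319, -91), (320, -79), (343, -32), (344, -24)]
220 [(248, 37), (249, 44), (250, 27), (310, 24), (317, -27), (318, -50), (319, -53), (320, -26), (383, 32), (384, 35)]
240 [(249, 37), (250, 40), (251, 25), (317, -33), (318, -48), (319, -36)]
260 [(189, -24), (190, -40), (191, -32), (249, 31), (250, 64), (251, 58), (252, 30), (316, -37), (317, -64), (318, -58), (319, -27), (373, 45), (374, 45), (375, 23)]
280 [(195, 40), (196, 54), (197, 36), (200, -39), (201, -40), (202, -26), (250, 51), (251, 64), (252, 47), (315, -24), (316, -50), (317, -65), (318, -46)]
```

```bash
python3 - <<'E'
from h import *
np.set_printoptions(precision=2,suppress=True)
p=eyes.read_camera("wrist")
q=(606.4,1.2,np.radians(-4.7)); ri=R.from_euler('z',4.7,degrees=True)
toP=lambda X: ri.apply(X-np.array([q[0],q[1],0]))
for uv in [(246.5,160),(248,200),(249.7,240),(251,280)]: print('front',toP(atz(p,uv,56)))
for uv in [(320,160),(319,200),(318,240),(316.7,280)]: print('back',toP(atz(p,uv,56)))
for uv in [(374,260),(383.5,220),(201,280),(190,260),(196,280),(391.5,170)]: print('plate?',uv,toP(atz(p,uv,42)))
c=(np.array(p['img'][100:290,285]).astype(int)); print([(100+i,c[i].tolist()) for i in range(0,190,8)])
print(cv2.cvtColor(p['img'],cv2.COLOR_BGR2GRAY)[300,180:400:4].tolist())
for P in [(-67,-170,42),(23,-170,42),(-67,-120,42),(23,-120,42),(-37,-120,56),(-7,-120,56)]: print(P,proj(p,place(q,P)))
print(cv2.cvtColor(p['img'],cv2.COLOR_BGR2GRAY)[300,180:400:4].tolist())
E
```

```text
front [-35.26 -54.38  56.  ]
front [-35.13 -71.13  56.  ]
front [-34.91 -89.06  56.  ]
front [ -34.84 -108.28   56.  ]
back [ -5.53 -54.35  56.  ]
back [ -5.44 -71.11  56.  ]
back [ -5.34 -89.03  56.  ]
back [  -5.37 -108.26   56.  ]
plate? (374, 260) [  23.61 -104.98   42.  ]
plate? (383.5, 220) [ 26.55 -84.55  42.  ]
plate? (201, 280) [ -61.01 -115.81   42.  ]
plate? (190, 260) [ -65.63 -105.05   42.  ]
plate? (196, 280) [ -63.48 -115.81   42.  ]
plate? (391.5, 170) [ 28.2 -60.9  42. ]
[(100, [142, 146, 144]), (108, [149, 151, 150]), (116, [148, 153, 151]), (124, [148, 153, 150]), (132, [149, 154, 153]), (140, [153, 157, 156]), (148, [252, 253, 252]), (156, [251, 253, 252]), (164, [251, 252, 252]), (172, [251, 252, 251]), (180, [250, 252, 251]), (188, [249, 251, 251]), (196, [249, 251, 251]), (204, [249, 250, 249]), (212, [248, 250, 249]), (220, [151, 154, 153]), (228, [148, 153, 150]), (236, [144, 147, 147]), (244, [144, 149, 146]), (252, [143, 147, 145]), (260, [140, 144, 143]), (268, [140, 141, 141]), (276, [138, 142, 139]), (284, [138, 142, 141])]
[37, 36, 85, 85, 58, 38, 36, 37, 41, 39, 35, 36, 37, 34, 37, 40, 40, 35, 115, 144, 139, 138, 140, 138, 143, 142, 141, 141, 141, 141, 144, 142, 143, 142, 114, 40, 38, 40, 38, 40, 38, 37, 34, 36, 35, 34, 42, 37, 59, 87, 86, 30, 32, 37, 33]
(-67, -170, 42) [196.6  370.71]
(23, -170, 42) [363.87 370.8 ]
(-67, -120, 42) [189.52 287.58]
(23, -120, 42) [370.52 287.69]
(-37, -120, 56) [246.96 303.04]
(-7, -120, 56) [312.44 303.08]
[37, 36, 85, 85, 58, 38, 36, 37, 41, 39, 35, 36, 37, 34, 37, 40, 40, 35, 115, 144, 139, 138, 140, 138, 143, 142, 141, 141, 141, 141, 144, 142, 143, 142, 114, 40, 38, 40, 38, 40, 38, 37, 34, 36, 35, 34, 42, 37, 59, 87, 86, 30, 32, 37, 33]
```

>>> move_arm(steps=[{"slide": [0.002,-0.0005,0],"turn": [0,0,0]},{"slide": [0.002,-0.0005,0],"turn": [0,0,0]},{"slide": [0,-0.0003,0],"turn": [0,0,0]}])

```text
clock: 11.25
tool_pos: [575.1, -100.4, 23.0]
orientation: [0.736, 0.677, 0.0, 0.0]
ft_force: [1.7, -1.1, -0.6]
opening: 29.4
grasp_force: 30.0
```

>>> move_arm(steps=[{"slide": [0.001,0,0],"turn": [0,0,0]},{"slide": [0.001,0,0],"turn": [0,0,0]},{"slide": [0,0,0],"turn": [0,0,0]}])

```text
clock: 11.55
tool_pos: [575.0, -99.8, 23.0]
orientation: [0.736, 0.677, -0.001, 0.001]
ft_force: [-1.1, -5.9, -0.7]
opening: 29.5
grasp_force: 30.0
```

>>> move_arm(steps=[{"slide": [0.001,0,0],"turn": [0,0,0]},{"slide": [0.001,0,0],"turn": [0,0,0]},{"slide": [0,0,0],"turn": [0,0,0]}])

```text
clock: 11.85
tool_pos: [575.1, -99.8, 23.2]
orientation: [0.736, 0.677, -0.002, 0.002]
ft_force: [-3.3, -13.0, -2.1]
opening: 29.3
grasp_force: 30.0
```

Contact with the mounted bar: the reaction rises to 13 N with no further motion. I ease off and open.

>>> move_arm(steps=[{"slide": [-0.001,0,0],"turn": [0,0,0]},{"slide": [-0.001,0,0],"turn": [0,0,0]},{"slide": [-0.0008,0,0],"turn": [0,0,0]},{"slide": [0,0,0],"turn": [0,0,0]}])

```text
clock: 12.25
tool_pos: [575.0, -99.8, 23.0]
orientation: [0.736, 0.677, -0.0, 0.0]
ft_force: [-0.8, -5.2, -0.3]
opening: 29.5
grasp_force: 30.0
```

>>> move_arm(hand=0.3, steps=[{"slide": [0,0,0],"turn": [0,0,0]},{"slide": [0,0,0],"turn": [0,0,0]},{"slide": [0,0,0],"turn": [0,0,0]},{"slide": [0,0,0],"turn": [0,0,0]},{"slide": [0,0,0],"turn": [0,0,0]}])

```text
clock: 12.75
tool_pos: [575.2, -99.2, 23.0]
orientation: [0.736, 0.678, 0.0, -0.0]
ft_force: [-0.1, 0.3, -0.7]
opening: 61.8
grasp_force: 0.0
```

```bash
python3 - <<'E'
from h import *
np.set_printoptions(precision=2,suppress=True)
p=eyes.read_camera("wrist"); cv2.imwrite('pics/w7.png',p['img'])
q=(606.4,1.2,np.radians(-4.7)); ri=R.from_euler('z',4.7,degrees=True)
toP=lambda X: ri.apply(X-np.array([q[0],q[1],0]))
g=cv2.GaussianBlur(cv2.cvtColor(p['img'],cv2.COLOR_BGR2GRAY),(1,5),0).astype(int)
for r in (160,190,220,250,280):
    d=g[r,2:]-g[r,:-2]; l=220+d[220:280].argmax()+1; k=290+d[290:350].argmin()+1
    print(r,l,k,toP(atz(p,(l,r),56)),toP(atz(p,(k,r),56)))
print(g[240:420:4,285].tolist())
print(bot.get_state()['tool_pos'],bot.get_state()['opening'])
E
```

```text
160 247 300 [-36.28 -49.47  56.  ] [-14.84 -49.45  56.  ]
190 248 319 [-36.23 -61.93  56.  ] [ -6.79 -61.9   56.  ]
220 249 318 [-36.18 -75.03  56.  ] [ -6.83 -75.01  56.  ]
250 250 317 [-36.12 -88.83  56.  ] [ -6.86 -88.81  56.  ]
280 251 317 [ -36.06 -103.38   56.  ] [  -6.46 -103.36   56.  ]
[147, 146, 145, 143, 143, 142, 142, 141, 141, 140, 141, 139, 138, 139, 138, 137, 137, 138, 130, 69, 69, 75, 74, 75, 77, 77, 76, 75, 69, 67, 70, 68, 69, 67, 68, 80, 128, 193, 106, 85, 40, 39, 39, 36, 34]
[575.17 -99.26  23.03] 61.612608450611965
```

Butted: the bar's centre is at press x ≈ −21.4 and parallel. Next I go up, close, and measure the paddle.

>>> move_arm(steps=[{"slide": [0,0,-0.008],"turn": [0,0,0]},{"slide": [0,0,-0.012],"turn": [0,0,0]},{"slide": [0,0,-0.025],"turn": [0,0,0]},{"slide": [0,0,-0.03],"turn": [0,0,0]},{"slide": [0,0,-0.03],"turn": [0,0,0]},{"slide": [0,0,-0.03],"turn": [0,0,0]},{"slide": [0,0,-0.03],"turn": [0,0,0]},{"slide": [0,0,-0.03],"turn": [0,0,0]},{"slide": [0,0,-0.03],"turn": [0,0,0]},{"slide": [0,0,-0.012],"turn": [0,0,0]},{"slide": [0,0,0],"turn": [0,0,0]}])

```text
clock: 13.9
tool_pos: [576.2, -99.8, 262.8]
orientation: [0.736, 0.677, 0.001, 0.002]
ft_force: [-0.4, -0.1, -0.4]
opening: 61.5
grasp_force: 0.0
```

>>> move_arm(hand=1, steps=[{"slide": [0,0,0],"turn": [0,0,0]},{"slide": [0,0,0],"turn": [0,0,0]},{"slide": [0,0,0],"turn": [0,0,0]},{"slide": [0,0,0],"turn": [0,0,0]},{"slide": [0,0,0],"turn": [0,0,0]},{"slide": [0,0,0],"turn": [0,0,0]},{"slide": [0,0,0],"turn": [0,0,0]}])

```text
clock: 14.6
tool_pos: [575.1, -99.4, 260.0]
orientation: [0.736, 0.677, -0.0, -0.0]
ft_force: [-0.4, 0.7, 0.1]
opening: 8.0
grasp_force: 0.0
```

```bash
python3 - <<'E'
from h import *
np.set_printoptions(precision=2,suppress=True)
p=eyes.read_camera("wrist"); cv2.imwrite('pics/w8.png',p['img'])
q=(606.4,1.2,np.radians(-4.7))
for P in [(7.5,-30.7,236.6),(-4.5,-40.4,248),(19.5,-40.4,248)]: print(P,proj(p,place(q,P)))
for l in ("catch_pad","catch","blank_mid","grip"): print(l,[(round(x['p'],2),np.array(x['location'])*[560,420]) for x in models.place_of(l,p)[:3]]if l!="catch" else models.recognise(l,p))
s=bot.get_state(); print('tip proj off0/20',proj(p,s['tool_pos']),proj(p,s['tool_pos']+[0,0,20]))
w=quat(s['orientation']).as_matrix()
goto([612.2,-19.3,260])
E
```

```text
(7.5, -30.7, 236.6) [336.71 109.98]
(-4.5, -40.4, 248) [316.15 129.45]
(19.5, -40.4, 248) [362.09 129.49]
catch_pad [(0.96, array([339.58, 117.81]))]
catch [{'bbox': [0.5993, 0.1708, 0.0832, 0.3417], 'p': 0.82}]
blank_mid [(0.89, array([152.32, 220.5 ])), (0.63, array([409.92, 253.3 ])), (0.59, array([49.  ,  1.22]))]
grip []
tip proj off0/20 [280.96 249.33] [280.63 265.79]
t 14.85 tcp [575.15 -99.46 260.09] F [ 0.38  0.11 -0.05] open 0.3712782120857586 gf 0.0
tool x [ 0.08  1.   -0.  ] y [ 1.   -0.08  0.  ] z [ 0. -0. -1.]
slide(before turn) [82.93 30.33  0.09]
```

View pics/w8.png

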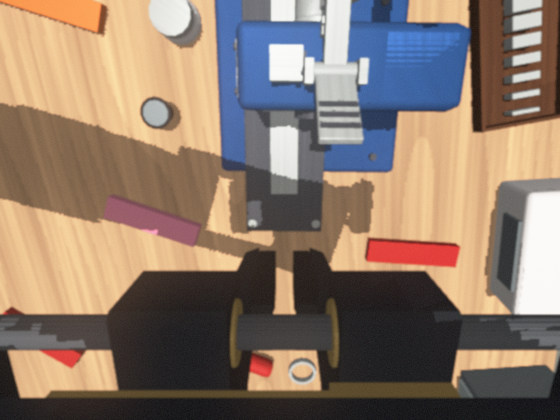

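The paddle is at (340,117), its end edge at row 140: about 3 mm further to −y and 1.5 mm further to +x than my estimate. The blank and mounted bar look in line (285, 110–190). I move over the paddle with the fingers shut.

>>> move_arm(steps=[{"slide": [0.027,0.0105,0],"turn": [0,0,0]},{"slide": [0.027,0.0105,0],"turn": [0,0,0]},{"slide": [0.027,0.0105,0],"turn": [0,0,0]},{"slide": [0,0,0.01],"turn": [0,0,0]},{"slide": [0,0,0.01],"turn": [0,0,0]},{"slide": [0,0,0],"turn": [0,0,0]},{"slide": [0,0,0],"turn": [0,0,0]}])

```text
clock: 15.55
tool_pos: [612.5, -22.2, 239.3]
orientation: [0.736, 0.677, -0.001, -0.001]
ft_force: [-0.4, -0.4, 0.0]
opening: 0.5
grasp_force: 0.0
```

>>> move_arm(steps=[{"slide": [0,0,0.006],"turn": [0,0,0]},{"slide": [0,0,0.006],"turn": [0,0,0]},{"slide": [0,0,0.004],"turn": [0,0,0]},{"slide": [0,0,0],"turn": [0,0,0]}])

```text
clock: 15.95
tool_pos: [612.6, -21.4, 223.0]
orientation: [0.736, 0.677, -0.0, -0.001]
ft_force: [-0.5, -0.8, -0.2]
opening: 0.5
grasp_force: 0.0
```

>>> move_arm(steps=[{"slide": [0,0,0.004],"turn": [0,0,0]},{"slide": [0,0,0.004],"turn": [0,0,0]},{"slide": [0,0,0],"turn": [0,0,0]}])

```text
clock: 16.25
tool_pos: [612.8, -21.2, 215.2]
orientation: [0.736, 0.677, -0.0, -0.0]
ft_force: [0.7, -0.8, 0.2]
opening: 0.6
grasp_force: 0.0
```

>>> move_arm(steps=[{"slide": [-0.001,0,0.003],"turn": [0,0,0]},{"slide": [-0.001,0,0.003],"turn": [0,0,0]},{"slide": [-0.001,0,0.002],"turn": [0,0,0]},{"slide": [0,0,0],"turn": [0,0,0]}])

```text
clock: 16.65
tool_pos: [612.9, -24.4, 207.8]
orientation: [0.736, 0.677, -0.0, -0.0]
ft_force: [-0.1, 0.1, 0.5]
opening: 0.2
grasp_force: 0.2
```

>>> move_arm(steps=[{"slide": [-0.002,0,0.003],"turn": [0,0,0]},{"slide": [-0.002,0,0.003],"turn": [0,0,0]},{"slide": [0,0,0],"turn": [0,0,0]}])

```text
clock: 16.95
tool_pos: [612.5, -28.6, 201.6]
orientation: [0.736, 0.677, -0.0, -0.0]
ft_force: [1.3, 0.9, 0.5]
opening: 0.7
grasp_force: 0.3
```

```bash
python3 - <<'E'
from h import *
np.set_printoptions(precision=2,suppress=True)
p=eyes.read_camera("wrist"); cv2.imwrite('pics/w9.png',p['img'])
s=bot.get_state(); print(s['tool_pos'],s['ft_force'])
q=(606.4,-1.8,np.radians(-4.7))
print(proj(p,s['tool_pos']),proj(p,s['tool_pos']+[0,0,20]))
for l in ("catch_pad","catch"): print(models.recognise(l,p)[:2], [np.array(x['location'])*[560,420] for x in (models.place_of(l,p) if l!="catch" else [])])
for th in (50,30,10,-10):
    t=np.radians(th); print(th,proj(p,place(q,(8.5,-5-40*np.cos(t),206+40*np.sin(t)))),proj(p,place(q,(8.5,-5-55*np.cos(t),206+55*np.sin(t)))))
g=cv2.cvtColor(p['img'],cv2.COLOR_BGR2GRAY); print(g[180:330:4,285].tolist())
E
```

```text
[612.48 -28.46 201.69] [-0.19  0.47  0.53]
[280.85 249.  ] [280.5  265.43]
[{'bbox': [0.5056, 0.398, 0.0959, 0.3883], 'p': 0.67}] []
[{'bbox': [0.5041, 0.4724, 0.0893, 0.529], 'p': 0.92}] []
50 [280.79 289.8 ] [280.6  324.14]
30 [281.02 295.03] [280.95 327.79]
10 [281.24 289.97] [281.25 317.45]
-10 [281.42 277.32] [281.49 298.11]
[222, 220, 221, 220, 220, 220, 219, 219, 196, 139, 124, 122, 129, 132, 130, 127, 128, 129, 64, 59, 65, 62, 60, 43, 41, 57, 57, 43, 36, 59, 60, 59, 44, 51, 53, 63, 66, 65]
```

>>> move_arm(steps=[{"slide": [-0.002,0,0.003],"turn": [0,0,0]},{"slide": [-0.002,0,0.003],"turn": [0,0,0]},{"slide": [-0.001,0,0.003],"turn": [0,0,0]},{"slide": [0,0,0],"turn": [0,0,0]}])

```text
clock: 17.55
tool_pos: [612.0, -33.5, 192.4]
orientation: [0.736, 0.677, -0.0, -0.0]
ft_force: [-0.2, 1.6, -0.1]
opening: 0.4
grasp_force: 0.1
```

>>> move_arm(steps=[{"slide": [-0.001,0,0.003],"turn": [0,0,0]},{"slide": [-0.001,0,0.003],"turn": [0,0,0]},{"slide": [0,0,0.002],"turn": [0,0,0]},{"slide": [0,0,0],"turn": [0,0,0]}])

```text
clock: 17.95
tool_pos: [611.9, -35.5, 184.6]
orientation: [0.736, 0.677, -0.0, -0.0]
ft_force: [-0.0, 0.8, -0.1]
opening: 0.6
grasp_force: 0.0
```

```bash
python3 - <<'E'
from h import *
np.set_printoptions(precision=1,suppress=True)
q=(606.4,-1.8,np.radians(-4.7))
for n in ("scene","wrist","top"):
    p=eyes.read_camera(n); cv2.imwrite(f'pics/{n}10.png',p['img'])
    print(n,'pad',[(round(x['p'],2),np.array(x['location'])*[560,420]) for x in models.place_of("catch_pad",p)[:2]],'catch',[(round(x['p'],2),np.array(x['bbox'])*[560,420,560,420]) for x in models.recognise("catch",p)[:2]])
    for th in (50,20,-10):
        t=np.radians(th); b=np.radians(50-th)
        print(th,'pad',proj(p,place(q,(8,-5-40*np.cos(t),206+40*np.sin(t)))),'tongue40',proj(p,place(q,(8,-5+40*np.cos(b),206+40*np.sin(b)))))
    print('tip',proj(p,bot.get_state()['tool_pos']+[0,0,20]))
E
```

```text
scene pad [(0.53, array([301.8, 231.3])), (0.3, array([299.3, 261.9]))] catch []
50 pad [308.2 219.5] tongue40 [321.7 216.1]
20 pad [305.2 227.5] tongue40 [321.1 210.9]
-10 pad [304.5 234.5] tongue40 [318.4 208.9]
tip [307.2 230.3]
wrist pad [] catch [(0.66, array([282.1, 211.3,  56.1, 204.1]))]
50 pad [279.1 296.3] tongue40 [279.6 121.2]
20 pad [279.7 299.7] tongue40 [279.  138.1]
-10 pad [280.2 281. ] tongue40 [278.5 184.9]
tip [280.7 265.7]
top pad [(0.6, array([265.1, 166.2]))] catch [(0.43, array([288.2, 159. ,   8.9,   4.5]))]
50 pad [301.8 158.5] tongue40 [281.8 160.1]
20 pad [305.2 160.2] tongue40 [283.3 158.3]
-10 pad [305.4 162.1] tongue40 [287.8 157.3]
tip [302.1 161.3]
```

The scene network shows the pad now at (302,231), down from row 221, so the paddle is tipping. I keep pressing until the stop is felt.

>>> move_arm(steps=[{"slide": [-0.001,0,0.002],"turn": [0,0,0]},{"slide": [0,0,0.002],"turn": [0,0,0]},{"slide": [0,0,0.002],"turn": [0,0,0]},{"slide": [0,0,0],"turn": [0,0,0]}])

```text
clock: 18.8
tool_pos: [612.2, -36.4, 179.4]
orientation: [0.736, 0.677, 0.0, 0.0]
ft_force: [0.2, -0.2, 3.5]
opening: 0.4
grasp_force: 1.4
```

>>> move_arm(steps=[{"slide": [0,0,0.0015],"turn": [0,0,0]},{"slide": [0,0,0.0015],"turn": [0,0,0]},{"slide": [0,0,0],"turn": [0,0,0]}])

```text
clock: 19.1
tool_pos: [612.4, -36.4, 178.9]
orientation: [0.736, 0.678, 0.0, 0.001]
ft_force: [-6.7, 1.2, 15.7]
opening: 0.8
grasp_force: 8.1
```

>>> move_arm(steps=[{"slide": [0,0,0.0015],"turn": [0,0,0]},{"slide": [0,0,0.0015],"turn": [0,0,0]},{"slide": [0,0,0],"turn": [0,0,0]}])

```text
clock: 19.4
tool_pos: [612.6, -36.5, 178.5]
orientation: [0.735, 0.678, 0.001, 0.001]
ft_force: [-13.6, 2.2, 29.6]
opening: 0.4
grasp_force: 14.8
```

Stop felt at 30 N (tip z ≈ 199, as computed for the catch stop). I lift off, open, and look at catch and grip.

>>> move_arm(steps=[{"slide": [0,0,-0.005],"turn": [0,0,0]},{"slide": [0,0,-0.01],"turn": [0,0,0]},{"slide": [0,0,-0.025],"turn": [0,0,0]},{"slide": [0,0,-0.035],"turn": [0,0,0]},{"slide": [0,0,-0.035],"turn": [0,0,0]},{"slide": [0,0,-0.025],"turn": [0,0,0]}])

```text
clock: 20.0
tool_pos: [612.4, -36.3, 310.3]
orientation: [0.736, 0.677, 0.0, 0.001]
ft_force: [0.3, -0.9, 0.9]
opening: 0.3
grasp_force: 0.0
```

>>> move_arm(hand=0.2, steps=[{"slide": [0.02,0.011,0],"turn": [0,0,0]},{"slide": [0.02,0.011,0],"turn": [0,0,0]},{"slide": [0.02,0.01,0],"turn": [0,0,0]},{"slide": [0,0,0],"turn": [0,0,0]},{"slide": [0,0,0],"turn": [0,0,0]}])

```text
clock: 20.5
tool_pos: [648.5, 21.0, 307.2]
orientation: [0.735, 0.678, -0.001, -0.0]
ft_force: [-0.5, -0.7, -1.5]
opening: 38.5
grasp_force: 0.0
```

```bash
python3 - <<'E'
from h import *
np.set_printoptions(precision=1,suppress=True)
q=(606.4,-1.8,np.radians(-4.7))
for n in ("scene","wrist"):
    p=eyes.read_camera(n); cv2.imwrite(f'pics/{n}11.png',p['img'])
    print(n,'pad',[(round(x['p'],2),np.array(x['location'])*[560,420]) for x in models.place_of("catch_pad",p)[:2]],'catch',[(round(x['p'],2),np.array(x['bbox'])*[560,420,560,420]) for x in models.recognise("catch",p)[:2]],'grip',[(round(x['p'],2),np.array(x['location'])*[560,420]) for x in models.place_of("grip",p)[:2]])
    for th in (50,20,-10):
        t=np.radians(th); b=np.radians(50-th)
        print(th,'pad',proj(p,place(q,(8,-5-40*np.cos(t),206+40*np.sin(t)))),'tongue40',proj(p,place(q,(8,-5+40*np.cos(b),206+40*np.sin(b)))))
    print('grip pred',[proj(p,place(q,(63.4,97+d,286))) for d in (-42,0,42)])
    r=models.place_of("grip",p)
    if r: print('grip at',atz(p,np.array(r[0]['location'])*[560,420],286),place(q,(63.4,97,286)))
a=p['img']; m=(a.max(2)<60).astype(np.uint8); m[230:]=0
k,l,st,ce=cv2.connectedComponentsWithStats(m)
for i in range(1,k):
    if st[i,4]>150: print('dark',st[i],ce[i],cv2.minAreaRect(np.argwhere(l==i)[:,::-1].astype(np.float32)))
goto(place(q,(63.4,97,286)))
E
```

```text
scene pad [(0.72, array([305.1, 234.1]))] catch [(0.53, array([308.5, 221.8,  23. ,  38.1])), (0.39, array([253.2, 258.6,   9.7,  14. ]))] grip [(0.81, array([355.9, 187.3]))]
50 pad [308.2 219.5] tongue40 [321.7 216.1]
20 pad [305.2 227.5] tongue40 [321.1 210.9]
-10 pad [304.5 234.5] tongue40 [318.4 208.9]
grip pred [array([348.3, 193.6]), array([356.4, 185.9]), array([364.1, 178.5])]
grip at [679.   82.9 286. ] [677.5  89.7 286. ]
wrist pad [(0.73, array([246.1, 275.2]))] catch [(0.62, array([288.4, 114.1, 128.2, 207.2])), (0.57, array([244.2, 250. ,  36.4,  71. ]))] grip [(0.69, array([329.6, 112.6]))]
50 pad [240.9 279. ] tongue40 [242.5 188.5]
20 pad [243.8 282. ] tongue40 [239.8 201.3]
-10 pad [246.4 272.6] tongue40 [238.  225.7]
grip pred [array([321.3, 186.4]), array([323.6, 110.8]), array([326.3,  25.1])]
grip at [680.7  88.5 286. ] [677.5  89.7 286. ]
dark [ 308   65   38  126 2423] [325.3 142.7] ((326.8065490722656, 127.56222534179688), (33.723690032958984, 123.76451873779297), 2.726311206817627)
dark [462  78  10 127 575] [466.8 139.3] ((466.61590576171875, 140.9962921142578), (126.159423828125, 5.261307239532471), 88.16716766357422)
t 21.0 tcp [648.7  20.6 308.1] F [ 0.7 -0.  -0.2] open 70.354520529329 gf 0.0
tool x [ 0.1  1.  -0. ] y [ 1.  -0.1  0. ] z [ 0. -0. -1.]
slide(before turn) [71.2 23.  22.1]
```

Catch is fully flipped: the pad matches the −10° prediction in both views. The grip is at about (679, 89, 286). I go over it and down around the sleeve.

>>> move_arm(steps=[{"slide": [0.024,0.0085,0],"turn": [0,0,0]},{"slide": [0.024,0.0085,0],"turn": [0,0,0]},{"slide": [0.023,0.008,0],"turn": [0,0,0]},{"slide": [0,0,0],"turn": [0,0,0]},{"slide": [0,0,0.01],"turn": [0,0,0]},{"slide": [0,0,0.01],"turn": [0,0,0]},{"slide": [0,0,0],"turn": [0,0,0]}])

```text
clock: 21.7
tool_pos: [678.1, 88.6, 285.2]
orientation: [0.736, 0.677, -0.002, -0.001]
ft_force: [0.5, -0.0, -1.1]
opening: 70.8
grasp_force: 0.0
```

```bash
python3 - <<'E'
from h import *
np.set_printoptions(precision=1,suppress=True)
p=eyes.read_camera("wrist"); cv2.imwrite('pics/w12.png',p['img'])
a=p['img']; g=a.max(2).astype(int)
for r in range(170,290,15):
    c=np.where(g[r]<75)[0]; runs=np.split(c,np.where(np.diff(c)>2)[0]+1); print(r,[(int(x[0]),int(x[-1])) for x in runs if len(x)>8])
s=bot.get_state(); print('tip proj',proj(p,s['tool_pos']+[0,0,20]))
goto([679,89,250])
for r in (180,200,220): print(atz(p,(284,r),286))
E
```

```text
170 []
185 [(229, 253), (265, 305)]
200 [(182, 200), (229, 253), (265, 305)]
215 [(183, 199), (230, 253), (265, 304)]
230 [(233, 254), (265, 311)]
245 [(236, 316)]
260 [(166, 207), (254, 317), (362, 399), (428, 449)]
275 [(9, 113), (155, 209), (257, 319), (361, 413), (456, 559)]
tip proj [281.2 266.4]
t 21.75 tcp [678.6  88.7 286.2] F [ 0.7  0.2 -0.8] open 70.46258662618966 gf 0.0
tool x [ 0.1  1.  -0. ] y [ 1.  -0.1 -0. ] z [-0. -0. -1.]
slide(before turn) [ 0.4  0.5 36.2]
[683.  126.6 286. ]
[682.1 116.1 286. ]
[681.2 105.3 286. ]
```

The sleeve (cols 265–305) is centred between the fingers (207 and 362). I descend and close.

>>> move_arm(steps=[{"slide": [0,0,0.01],"turn": [0,0,0]},{"slide": [0,0,0.01],"turn": [0,0,0]},{"slide": [0,0,0.01],"turn": [0,0,0]},{"slide": [0,0,0.006],"turn": [0,0,0]},{"slide": [0,0,0],"turn": [0,0,0]}])

```text
clock: 22.25
tool_pos: [678.8, 89.6, 250.2]
orientation: [0.736, 0.677, -0.001, -0.001]
ft_force: [0.5, 0.1, -0.7]
opening: 70.7
grasp_force: 0.0
```

>>> move_arm(hand=1, steps=[{"slide": [0,0,0],"turn": [0,0,0]},{"slide": [0,0,0],"turn": [0,0,0]},{"slide": [0,0,0],"turn": [0,0,0]},{"slide": [0,0,0],"turn": [0,0,0]},{"slide": [0,0,0],"turn": [0,0,0]},{"slide": [0,0,0],"turn": [0,0,0]},{"slide": [0,0,0],"turn": [0,0,0]},{"slide": [0,0,0],"turn": [0,0,0]}])

```text
clock: 23.05
tool_pos: [678.8, 89.7, 252.0]
orientation: [0.736, 0.677, -0.001, -0.001]
ft_force: [-5.0, -0.7, 2.2]
opening: 19.1
grasp_force: 30.0
```

```bash
python3 - <<'E'
from h import *
np.set_printoptions(precision=1,suppress=True)
goto([679,89,250])
for d in range(25,-33,-5):
    a=np.radians(d); print(d,'press dx',150*(np.sin(a)-np.sin(np.radians(25))),'dz',150*(np.cos(a)-np.cos(np.radians(25))))
E
```

```text
t 23.05 tcp [678.8  89.7 252. ] F [-5.  -0.7  2.2] open 19.088118812077028 gf 29.992817044258118
tool x [ 0.1  1.  -0. ] y [ 1.  -0.1 -0. ] z [-0.  0. -1.]
slide(before turn) [-0.7  0.3  2. ]
25 press dx 0.0 dz 0.0
20 press dx -12.08971776225461 dz 5.007725062388774
15 press dx -24.569882495726805 dz 8.942705887862756
10 press dx -37.34551261106537 dz 11.774994896333713
5 press dx -50.31937784895619 dz 13.483036658264341
0 press dx -63.392739261104914 dz 14.053831944502509
-5 press dx -76.46610067325365 dz 13.483036658264341
-10 press dx -89.43996591114447 dz 11.774994896333713
-15 press dx -102.21559602648304 dz 8.942705887862756
-20 press dx -114.69576075995522 dz 5.007725062388774
-25 press dx -126.78547852220983 dz 0.0
-30 press dx -138.3927392611049 dz -6.042357487831684
```

>>> move_arm(steps=[{"slide": [0,-0.006,-0.0025],"turn": [0,0,0]},{"slide": [0,-0.006,-0.0025],"turn": [0,0,0]},{"slide": [0,-0.0062,-0.002],"turn": [0,0,0]},{"slide": [0,-0.0062,-0.002],"turn": [0,0,0]},{"slide": [0,-0.0064,-0.0014],"turn": [0,0,0]},{"slide": [0,-0.0064,-0.0014],"turn": [0,0,0]},{"slide": [0,-0.0065,-0.0009],"turn": [0,0,0]},{"slide": [0,-0.0065,-0.0009],"turn": [0,0,0]},{"slide": [0,-0.0065,-0.0003],"turn": [0,0,0]},{"slide": [0,-0.0065,-0.0003],"turn": [0,0,0]},{"slide": [0,0,0],"turn": [0,0,0]}])

```text
clock: 24.15
tool_pos: [615.9, 95.4, 266.4]
orientation: [0.735, 0.678, 0.0, -0.0]
ft_force: [5.2, 3.1, -5.1]
opening: 18.9
grasp_force: 30.0
```

>>> move_arm(steps=[{"slide": [0,-0.0065,0.0003],"turn": [0,0,0]},{"slide": [0,-0.0065,0.0003],"turn": [0,0,0]},{"slide": [0,-0.0065,0.0009],"turn": [0,0,0]},{"slide": [0,-0.0065,0.0009],"turn": [0,0,0]},{"slide": [0,-0.0064,0.0014],"turn": [0,0,0]},{"slide": [0,-0.0064,0.0014],"turn": [0,0,0]},{"slide": [0,-0.0062,0.002],"turn": [0,0,0]},{"slide": [0,-0.0062,0.002],"turn": [0,0,0]},{"slide": [0,-0.006,0.0025],"turn": [0,0,0]},{"slide": [0,-0.006,0.0025],"turn": [0,0,0]},{"slide": [0,0,0],"turn": [0,0,0]}])

```text
clock: 25.25
tool_pos: [555.2, 100.9, 253.6]
orientation: [0.735, 0.678, 0.003, 0.002]
ft_force: [11.1, 5.6, -2.3]
opening: 19.2
grasp_force: 30.0
```

>>> move_arm(steps=[{"slide": [0,-0.0058,0.003],"turn": [0,0,0]},{"slide": [0,-0.0058,0.003],"turn": [0,0,0]},{"slide": [0,0,0],"turn": [0,0,0]}])

```text
clock: 25.55
tool_pos: [544.2, 101.9, 248.1]
orientation: [0.735, 0.678, 0.003, 0.002]
ft_force: [11.7, 5.8, 0.4]
opening: 19.2
grasp_force: 30.0
```

>>> move_arm(steps=[{"slide": [0,-0.002,0.0012],"turn": [0,0,0]},{"slide": [0,-0.002,0.0012],"turn": [0,0,0]},{"slide": [0,-0.0015,0.0008],"turn": [0,0,0]},{"slide": [0,0,0],"turn": [0,0,0]},{"slide": [0,0,0],"turn": [0,0,0]}])

```text
clock: 26.05
tool_pos: [540.7, 102.2, 246.0]
orientation: [0.736, 0.677, 0.005, 0.003]
ft_force: [14.4, 4.8, 1.6]
opening: 18.9
grasp_force: 30.0
```

```bash
python3 - <<'E'
from h import *
np.set_printoptions(precision=2,suppress=True)
s=bot.get_state(); d=s['tool_pos']-[678.8,89.7,252]; r=R.from_euler('z',4.7,degrees=True).apply(d)
print(s['clock'],s['tool_pos'],s['ft_force'],r,'lever',np.radians(25)-np.arcsin(np.sin(np.radians(25))+r[0]/150))
q=(606.4,-1.8,np.radians(-4.7))
p=eyes.read_camera("scene"); cv2.imwrite('pics/s13.png',p['img'])
print('pad',[(round(x['p'],2),np.array(x['location'])*[560,420]) for x in models.place_of("catch_pad",p)[:2]])
print('blank',[(round(x['p'],2),np.array(x['location'])*[560,420]) for x in models.place_of("blank_mid",p)[:3]],'exp',proj(p,place(q,(-22,-60,49))))
E
```

```text
26.05 [540.67 102.18 246.03] [14.4   4.79  1.63] [-138.69    1.12   -5.97] lever 0.9622294025344424
pad [(0.67, array([303.13, 236.88])), (0.56, array([308.22, 172.91]))]
blank [(0.84, array([285.6, 278.5])), (0.75, array([214.31, 283.79])), (0.68, array([250.6 , 225.58]))] exp [289.7  276.31]
```

>>> move_arm(steps=[{"slide": [0,-0.0015,0.0005],"turn": [0,0,0]},{"slide": [0,0,0],"turn": [0,0,0]},{"slide": [0,0,0],"turn": [0,0,0]},{"slide": [0,0,0],"turn": [0,0,0]}])

```text
clock: 26.6
tool_pos: [540.6, 102.2, 246.0]
orientation: [0.736, 0.677, 0.006, 0.004]
ft_force: [18.8, 6.2, 0.7]
opening: 19.4
grasp_force: 30.0
```

```bash
python3 - <<'E'
from h import *
s=bot.get_state(); print(s['tool_pos'],s['ft_force'],s['grasp_force'],s['opening'])
print(job_done())
E
```

```text
[540.56561677 102.19174546 245.99899922] [18.76209251  6.24608798  0.69326736] 29.985769987106323 19.37104316238584
the job is handed in; nothing more can be done
None
```

I handed the job in at 26.6 s with the blank butted, the catch fully flipped, and the lever held at its stop (about 0.96 rad, 30 N grip); the hand-in returned no verdict, and foot force and final blank gap were not measured directly.

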